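Uncover the long paint box

ROBOT

A 6-joint arm with a two-finger parallel gripper is mounted at the origin on the work surface. World frame = base frame: x ahead of the robot, y to its left, z up, the work surface at z = 0. Lengths are in m, angles in rad, forces in N, time in s.
With the tool pointing down it reaches from about 0.3 to 0.875 m from the base axis. Payload 6.4 kg.
Tool frame: the origin (TCP) lies midway between the tips of the shut fingers; the grasp point (between the pads) lies 19 mm behind it; z points along the fingers, y is the line along which they close (so a half turn about z gives the same grasp; the last joint's range is limited). The gripper opens to 85 mm and grips with 20 to 120 N. Pads are 22 mm wide; open, the fingers measure 114 mm over their backs; the gripper's body (76 mm by 85 mm) begins 54 mm behind the grasp point. The pads swing forward as they close: fully open they stand 13 mm farther back than shut.
Start: joints at [1.126, 0.181, 1.607, -0, 1.354, -0.206], TCP at [0.136, 0.559, 0.231] pointing down, gripper open.
Joint ranges: [-2.99, 2.99], [-0.89, 2.07], [0.3, 2.58], [-1.14, 4.28], [0, 2.63], [-3.12, 3.12]. Speed limits (rad/s): [2.57, 2.57, 3.01, 3.14, 3.14, 3.14].

INTERFACE

Orientations are given as a unit quaternion [w, x, y, z].
In Python, from bench import status, camera, ctrl gives the robot as it stands. The module is installed in compiled form; this text tells all that it offers.
- The arm moves only by the shell command python3 -m handwheel 'ROWS'. ROWS is JSON, a list that holds one entry, the list of rows, each a list of 7 numbers: the opening, from -1 (shut) to 1 (fully open), then the shift along the tool's x, y, z in cm, then the turn, a rotation vector about the tool's x, y, z in degrees. A call has 1 to 10 rows; each row is the pose to reach, as a shift and turn from the pose commanded when the call began, along the tool's axes at that moment; what a row does not reach only later rows make up. A row lasts 1/8 s, in which the tool goes at most 62.5 mm and 10.7 degrees, less where a joint would pass 70% of its speed; a pose out of reach is approached as far as the arm can. A call with a gripper value outside its range is refused whole. The fingers move at their own pace and stop on an object; the grip force is fixed at half the most. Time passes only in rows, so rows that repeat a pose let the fingers close. It gives the time, the measured TCP pose, the force, the opening and the grip force at its end, in the units of the state.
- status.get_obs(): the state, without advancing time (a new reading comes with each control period).
- camera(name): name is "side" or "top" or "wrist"; returns a dict with "frame" (420x560x3 uint8, blue, green, red), "depth" (420x560 float32, m along the optical axis (not along the pixel's ray), 0 where there is no reading), "fx", "fy", "cx", "cy" (pixels), "dist" ([k1, k2, p1, p2, k3] as OpenCV has them; the pictures are not rectified), "extrinsics" (4x4, takes a point from camera to world coordinates); the wrist camera has in their place "hand_eye" (4x4, takes a point from camera to tool coordinates, whose origin is the TCP and whose axes are the flange's). Camera axes: x right, y down, z forward; pixel columns grow to the right and rows downward; lengths in m; the calibration is good to about 2 mm. A picture is of the moment at which its call begins: read the wrist's pose just before it.
- ctrl.hand_in(): hands the job in; it is judged then, once.
The state is a dict: "time_s": time; "q": joint angles; "dq": joint speeds; "joint_efforts": joint torques, N m; "eef_pos": TCP position; "eef_rot": TCP orientation; "wrist_force": force on the tool from outside, world axes, zero at the start; "torque": the same for the moment, N m; "opening": opening from 0.0 (shut) to 1.0 (fully open); "grasp_force": force on a finger pad.
Only numpy, scipy, OpenCV 4.12 (cv2) and the standard library are available. Lean on these libraries where they do the work, as an engineer would, in place of code of your own. Each camera call takes 0.05 s, during which the arm holds its last target. There are 200 camera calls.

TASK

Open the longer of the two low paint boxes without gripping or lifting anything: with a fingertip press the steel snap tab at its end all the way down (it stays down), then push the white cover from its opposite end, out over the tab and off the box, until it drops and lies flat, right way up, on the table just beyond the tab. Leave the shorter box shut and everything else standing where it is, and finish clear of everything.

Things in the scene. Friction and masses are not known exactly. Their poses are not given: they have to be found in the camera images.
- box_long: The longer paint box: low grey plastic box fixed to the table, 119.5 mm along x, 98 mm along y. Origin on the table under the centre of its seated cover; z up, +x points to the end with the snap tab. Its walls end 18 mm above the table: the seat, on which the cover lies; paint in the wells is lower. Side rails, 27 mm high, inner faces at y = +-44 mm, guide the cover with 2 mm play.
- tab_long (a joint): The longer box's snap tab: travel straight down in m, 0 = up (locked) to 0.0085 = fully down. Up, it stands 7 mm above the seat and blocks the cover; from about 0.0075 the cover passes over it. It moves under about 6 N and stays wherever it is left (no spring back).
- tab_long_top (a point): Centre of the top of the longer box's snap tab: flat steel block 32 mm (box x, 58 to 90 mm from the box's origin) by 36 mm (y), sticking out of the box's +x end. Its top is 25 mm above the table when up, 16.5 mm fully down. The seated cover's top, 30 mm above the table, begins 3 mm behind it; the other three sides are free. Room for closed fingers at its centre or slightly outward.
- box_long_rear (a point): Fixed point of the longer box: middle of the seated cover's rear edge face, 55 mm behind the box's origin (box -x), 24 mm above the table. Here the end is open for 68 mm between two corner stops (27 mm high, to 62.5 mm behind the origin): a finger can reach the edge from behind and follow the cover right over the box if its tip stays 18 to 30 mm above the table.
- cover_long: The longer box's cover: loose white plastic slab, 110 (x) by 84 (y) by 12 mm thick, about 130 g, no handle. Origin at the centre of its underside, z out of its top; seated, its axes are the box's. Pushed along box +x past its balance it tips nose down over the tab's outer edge, rear edge rising some 20 mm, and drops flat on the table once its rear edge has passed box x = 90 mm.
- box_short: The shorter paint box, of the same make, 79.5 by 78 mm without its tab, fixed; origin on the table under the centre of its cover, +x to its tab. To be left shut.
- tab_short (a joint): The shorter box's snap tab, travel down in m (0 = up, locked). Must stay up.
- cover_short: The shorter box's cover, white, 70 by 64 by 12 mm, origin at the centre of its underside. Must stay in place.
- paint_pot_a: Small capped paint jar, 38 mm across, 45 mm high, standing beside the longer box; origin under its foot.
- paint_pot_b: Same small paint jar, standing beside the shorter box; origin under its foot.
- water_bowl: White ceramic bowl, 72 mm across, 35 mm high; origin under its foot.
- ink_bottle: Green ink bottle, 52 mm across, 75 mm high; origin under its foot.
- seal_stone: Upright marble seal stone, 26 by 26 by 55 mm; origin under its foot.
- brush: Flat paint brush lying on the table at the left; origin under its middle.
There are look-alikes about, which are no part of the job. Leave any red look-alike of the cover_long alone.

How it is judged:
By the outcome, as a careful person would: the job done as asked, in the order asked, and still so for the second after the job is handed in, with the robot touching nothing.
It also fails if it takes over 51 s, if anything falls off the work surface, if the arm or the gripper's body presses on something with over 40 N, if the wrist force passes 120 N, or if a joint passes its speed limit or range.

## Working session

There is one attempt and no reset: what is moved stays moved. The work goes in short steps, Python scripts to look and compute and a shell command to move; the robot and the scene stay as the last step left them, time stands still between calls to the robot, and variables do not carry over. Pictures are saved under pics/ and viewed, at most 10 in all, crops included, and the job is handed in when it is done.

```bash
mkdir -p pics
cat > h.py <<'E'
import numpy as np, cv2, pickle
from scipy.spatial.transform import Rotation as R
def snap(name,fn):
    from bench import status,camera
    o=status.get_obs(); c=camera(name); c['obs']=o
    if 'hand_eye' in c:
        T=np.eye(4); q=o['eef_rot']; T[:3,:3]=R.from_quat([q[1],q[2],q[3],q[0]]).as_matrix(); T[:3,3]=o['eef_pos']
        c['extrinsics']=T@np.array(c['hand_eye'])
    cv2.imwrite(f'pics/{fn}.png',c['frame']); pickle.dump(c,open(f'pics/{fn}.pkl','wb')); return c
def load(fn): return pickle.load(open(f'pics/{fn}.pkl','rb'))
def ray(c,u,v):
    K=np.array([[c['fx'],0,c['cx']],[0,c['fy'],c['cy']],[0,0,1]])
    p=cv2.undistortPoints(np.array([[[u,v]]],float),K,np.array(c['dist'],float))[0,0]
    return np.array([p[0],p[1],1.])
def world(c,u,v,z=None):
    r=ray(c,u,v); E=np.array(c['extrinsics']); d=E[:3,:3]@r; o=E[:3,3]
    s=float(np.median(c['depth'][int(v)-1:int(v)+2,int(u)-1:int(u)+2])) if z is None else (z-o[2])/d[2]
    return o+s*d
E
python3 - <<'E'
from h import *
for n in ['top','side']:
    c=snap(n,n+'0'); print(n,np.round(c['extrinsics'],3).tolist())
print(c['obs'])
E
```

```text
top [[-0.018, -0.987, 0.162, 0.314], [-1.0, 0.019, 0.001, 0.051], [-0.004, -0.162, -0.987, 0.99], [0.0, 0.0, 0.0, 1.0]]
side [[0.914, -0.225, 0.337, 0.116], [-0.405, -0.529, 0.745, -0.707], [0.011, -0.818, -0.575, 0.666], [0.0, 0.0, 0.0, 1.0]]
{'time_s': 0.05, 'q': array([ 1.12565731e+00,  1.81517942e-01,  1.60799714e+00, -9.80356671e-06,
        1.35380500e+00, -2.06317271e-01]), 'dq': array([ 0.00022988, -0.00011769, -0.0019478 , -0.000219  ,  0.00253161,
        0.00139334]), 'joint_efforts': array([ 9.00681553e-04, -4.46243834e+01, -3.52583492e+01, -1.70548101e-04,
        4.06368810e-03, -1.69351530e-06]), 'eef_pos': array([0.13577569, 0.55817625, 0.2304024 ]), 'eef_rot': array([-2.71852144e-04,  1.19126202e-01,  9.92878745e-01, -8.19826781e-04]), 'wrist_force': array([ 0.77208788, -0.17261164, -1.55266543]), 'torque': array([ 0.04056635,  0.00448652, -0.03955179]), 'grasp_force': 0.0, 'opening': 0.9987238419126104}
```

View pics/top0.png

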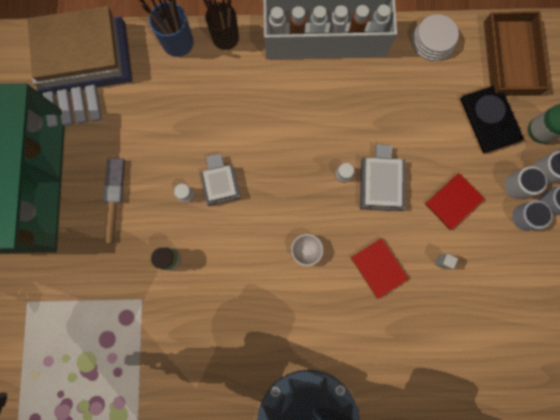

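Top view: two candidates for the box. The long box has its cover at (383,182) and tab at (384,152); the short box is at (219,184) with tab (215,161). The red look-alikes are at (455,201) and (380,268). I choose the larger one at (383,182) and check it in a crop.

Run:
```python
from h import *
c=load('top0')
im=cv2.resize(c['frame'][130:225,325:425],None,fx=6,fy=6,interpolation=cv2.INTER_CUBIC); im=cv2.convertScaleAbs(im,alpha=1.4); cv2.imwrite('pics/crop1.png',im)
for n,u,v,z in [('cover',383,183,.03),('tab',384,152,.025),('short',219,184,.03),('stab',215,161,.025),('potA',346,171,.045),('bowl',307,250,.035),('red1',380,268,0.01),('red2',455,201,.01),('seal',449,262,.055)]:
    print(n,world(c,u,v).round(3),world(c,u,v,z).round(3))
```

```text
cover [ 0.523 -0.187  0.03 ] [ 0.523 -0.187  0.03 ]
tab [ 0.598 -0.196  0.023] [ 0.598 -0.195  0.025]
short [0.528 0.19  0.029] [0.528 0.19  0.03 ]
stab [0.584 0.2   0.025] [0.584 0.2   0.025]
potA [ 0.549 -0.101  0.044] [ 0.549 -0.101  0.045]
bowl [ 0.374 -0.01   0.005] [ 0.372 -0.008  0.035]
red1 [ 0.33  -0.173  0.013] [ 0.33  -0.174  0.01 ]
red2 [ 0.481 -0.356  0.012] [ 0.481 -0.357  0.01 ]
seal [ 0.339 -0.314  0.055] [ 0.339 -0.314  0.055]
```

View pics/crop1.png

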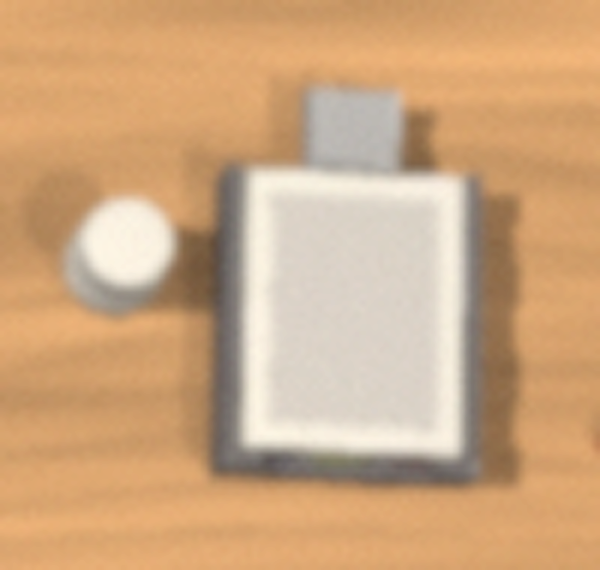

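```bash
cat >> h.py <<'E'
def rel(tgt, yaw, o):
    "tool-frame shift cm / rotvec deg to a down pose at tgt whose tool x points along yaw"
    q=o['eef_rot']; A=R.from_quat([q[1],q[2],q[3],q[0]])
    x=np.array([np.cos(yaw),np.sin(yaw),0]); z=np.array([0,0,-1.]); B=R.from_matrix(np.c_[x,np.cross(z,x),z])
    return (A.inv().apply(np.array(tgt)-o['eef_pos'])*100).round(2), np.degrees((A.inv()*B).as_rotvec()).round(1)
E
python3 - <<'E'
from h import *
from bench import status
c=load('top0'); w=lambda u,v,z: world(c,325+u/6-.4,130+v/6-.4,z)
C=[w(*p,.03) for p in [(247,170),(472,178),(463,457),(240,447)]]
T=[w(*p,.025) for p in [(306,88),(402,92),(400,170),(304,166)]]
print(np.round(C,4),np.round(T,4))
d=lambda a,b:np.linalg.norm(a-b).round(4)
print('cover w,l',d(C[0],C[1]),d(C[2],C[3]),d(C[0],C[3]),d(C[1],C[2]),'tab',d(T[0],T[1]),d(T[0],T[3]))
a=(C[0]+C[1]-C[2]-C[3])/2; yaw=np.arctan2(a[1],a[0]); o=np.mean(C,0); e=np.array([np.cos(yaw),np.sin(yaw),0])
b=C[0]-C[1]+C[3]-C[2]; print('yaw',np.degrees(yaw),'yaw from widths',np.degrees(np.arctan2(-b[0],b[1])),'tab yaw',np.degrees(np.arctan2(*(np.mean(T,0)-o)[[1,0]])))
print('origin',o,'tab',np.mean(T,0),'tab pred',o+.074*e)
t=o+.076*e; t[2]=.08
print(rel(t,yaw+np.pi,status.get_obs()))
E
```

```text
[[ 0.5829 -0.1508  0.03  ]
 [ 0.578  -0.2374  0.03  ]
 [ 0.4689 -0.2269  0.03  ]
 [ 0.4744 -0.1426  0.03  ]] [[ 0.617  -0.1766  0.025 ]
 [ 0.6146 -0.2139  0.025 ]
 [ 0.5832 -0.2112  0.025 ]
 [ 0.5855 -0.1741  0.025 ]]
cover w,l 0.0868 0.0845 0.1089 0.1096 tab 0.0374 0.0316
yaw -4.914519588214467 yaw from widths -3.4659285592332494 tab yaw -3.4826664821848463
origin [ 0.52606209 -0.18942993  0.03      ] tab [ 0.600065   -0.19393367  0.025     ] tab pred [ 0.59979004 -0.19576947  0.03      ]
(array([-63.12, -62.23,  15.12]), array([-0.1, -0. , -8.8]))
```

```bash
python3 -m handwheel '[[[-1,-6,-6,0,0,0,-2],[-1,-12,-12,0,0,0,-4],[-1,-18,-18,0,0,0,-6],[-1,-22,-22,0,0,0,-8],[-1,-26,-26,0,0,0,-9.5],[-1,-30,-30,0,0,0,-9.5],[-1,-34,-34,0,0,0,-9.5],[-1,-38,-38,0,0,0,-9.5],[-1,-42,-42,0,0,0,-9.5],[-1,-46,-46,0,0,0,-9.5]]]'
python3 - <<'E'
from h import *
from bench import status
o=status.get_obs(); print(rel([.600,-.195,.12],np.radians(175.8),o), o['time_s'])
E
```

```text
time_s: 1.35
eef_pos: [0.4615, 0.0228, 0.2312]
eef_rot: [0.0, 0.037, 0.999, 0.0]
wrist_force: [1.2, 1.0, -0.1]
opening: -0.001
grasp_force: 0.0
(array([-15.41, -20.7 ,  11.12]), array([ 0.,  0., -0.])) 1.35
```

```bash
python3 -m handwheel '[[[-1,-4,-4.5,1,0,0,0],[-1,-8,-9,3,0,0,0],[-1,-12,-13.5,5,0,0,0],[-1,-15.4,-18,7,0,0,0],[-1,-15.4,-20.7,9,0,0,0],[-1,-15.4,-20.7,11,0,0,0],[-1,-15.4,-20.7,11,0,0,0],[-1,-15.4,-20.7,11,0,0,0]]]'
python3 - <<'E'
from h import *
c=snap('wrist','w1'); print(np.round(c['hand_eye'],3).tolist())
E
```

```text
time_s: 2.35
eef_pos: [0.5997, -0.1918, 0.122]
eef_rot: [0.0, 0.036, 0.999, -0.0]
wrist_force: [-0.6, -0.5, 0.4]
opening: 0.002
grasp_force: 0.0
[[0.001, -0.963, -0.269, 0.069], [1.0, 0.001, 0.0, -0.001], [-0.0, -0.269, 0.963, -0.142], [0.0, 0.0, 0.0, 1.0]]
```

View pics/w1.png

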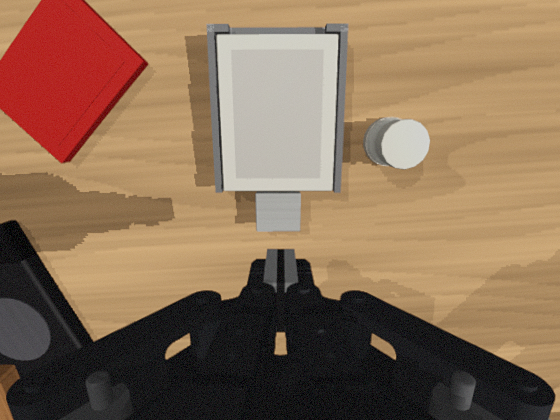

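Wrist view, looking back toward the robot: cover corners are about (217,34), (338,34), (340,190) and (219,191), and the tab spans (256,193)–(300,231). Shut fingertips are at (281,255).

Run:
```python
from h import *
c=load('w1')
C=[world(c,u,v,.03) for u,v in [(217,34),(338,34),(340,190),(219,191)]]
T=[world(c,u,v,.025) for u,v in [(257,193),(300,193),(300,231),(257,231)]]
print(world(c,280,120),world(c,278,212))
d=lambda a,b:np.linalg.norm(a-b).round(4)
print(d(C[0],C[1]),d(C[2],C[3]),d(C[0],C[3]),d(C[1],C[2]),d(T[0],T[1]),d(T[0],T[3]))
a=(C[2]+C[3]-C[0]-C[1]); yaw=np.arctan2(a[1],a[0]); o=np.mean(C,0); t=np.mean(T,0); print(np.degrees(yaw),o,t,np.degrees(np.arctan2(*(t-o)[[1,0]])))
from bench import status
b=status.get_obs(); e=np.array([np.cos(yaw),np.sin(yaw),0]); print(b['eef_pos'],b['time_s'],rel(t+.003*e,yaw+np.pi,b))
```

```text
[ 0.52747196 -0.18732996  0.03017444] [ 0.59816335 -0.19396716  0.02428553]
0.0828 0.0931 0.1098 0.1092 0.0338 0.0316
-3.3790011688346633 [ 0.52488827 -0.18821125  0.03      ] [ 0.59826108 -0.19356934  0.025     ] -4.176640400351676
[ 0.5999912  -0.19198129  0.12253948] 2.4 (array([-0.12, -0.16,  9.75]), array([-0. ,  0.1, -0.7]))
```

```bash
python3 -m handwheel '[[[-1,-0.2,-0.2,3,0,0,0],[-1,-0.2,-0.2,6,0,0,0],[-1,-0.2,-0.2,8,0,0,0],[-1,-0.2,-0.2,9,0,0,0],[-1,-0.2,-0.2,9.5,0,0,0],[-1,-0.2,-0.2,9.8,0,0,0],[-1,-0.2,-0.2,10,0,0,0],[-1,-0.2,-0.2,10.2,0,0,0],[-1,-0.2,-0.2,10.2,0,0,0]]]'
```

```text
time_s: 3.52
eef_pos: [0.6018, -0.1952, 0.0205]
eef_rot: [0.001, 0.036, 0.999, -0.0]
wrist_force: [-2.3, 0.9, 5.9]
opening: -0.0
grasp_force: 2.4
```

```bash
python3 -m handwheel '[[[-1,0,0,0.2,0,0,0],[-1,0,0,0.35,0,0,0],[-1,0,0,0.45,0,0,0],[-1,0,0,0.5,0,0,0],[-1,0,0,0.5,0,0,0]]]'
```

```text
time_s: 4.15
eef_pos: [0.6018, -0.1953, 0.0164]
eef_rot: [0.0, 0.036, 0.999, -0.0]
wrist_force: [-4.9, 3.3, 12.7]
opening: -0.002
grasp_force: 6.1
```

```bash
python3 -m handwheel '[[[-1,0,0,0.1,0,0,0],[-1,0,0,0.2,0,0,0],[-1,0,0,0.2,0,0,0]]]'
python3 -m handwheel '[[[-1,0,0,-1,0,0,0],[-1,0,0,-4,0,0,0],[-1,0,0,-6,0,0,0],[-1,4,0,-7,0,0,0],[-1,9,0,-7,0,0,0],[-1,14,0,-7,0,0,0],[-1,15.8,0,-7,0,0,0],[-1,15.8,0,-7,0,0,0],[-1,15.8,0,-7,0,0,0]]]'
python3 - <<'E'
from h import *
from bench import status
b=status.get_obs(); yaw=np.radians(-4); e=np.array([np.cos(yaw),np.sin(yaw),0]); p=np.array([.5255,-.1888,0])-.085*e; p[2]=.022
print(b['eef_pos'],rel(p,yaw+np.pi,b))
c=snap('wrist','w2');
E
```

```text
time_s: 4.53
eef_pos: [0.6019, -0.1953, 0.0161]
eef_rot: [0.0, 0.036, 0.999, -0.0]
wrist_force: [-10.9, 5.0, 24.5]
opening: 0.002
grasp_force: 12.4
time_s: 5.65
eef_pos: [0.4449, -0.1842, 0.083]
eef_rot: [0.001, 0.037, 0.999, -0.001]
wrist_force: [0.6, 0.8, -0.2]
opening: -0.002
grasp_force: 0.0
[ 0.44485753 -0.18422718  0.08295244] (array([0.43, 0.11, 6.09]), array([-0.1,  0.1, -0.2]))
```

View pics/w2.png

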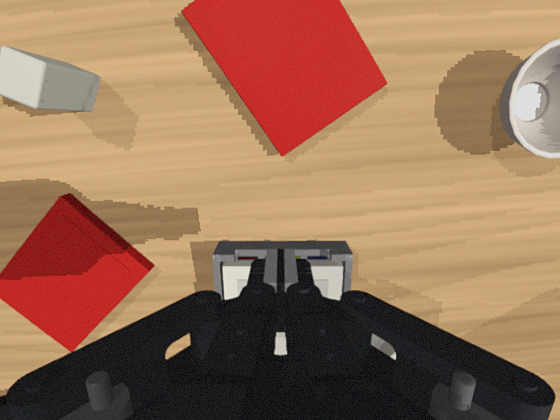

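Wrist view: the box's rear end is centred at about (282,245), in line with the fingers at u=281. The open rear gap lies between the corner stops at (228,250) and (340,250). The red slab's nearest corner is at (282,155).

Run:
```python
from h import *
c=load('w2')
for u,v,z in [(282,155,.012),(214,242,.027),(351,242,.027),(222,262,.03),(343,262,.03)]: print(world(c,u,v,z).round(4),world(c,u,v).round(4))
```

```text
[ 0.396  -0.1801  0.012 ] [ 0.3961 -0.1801  0.0111]
[ 0.4497 -0.2305  0.027 ] [ 4.600e-01 -2.375e-01 -4.000e-04]
[ 0.4564 -0.1372  0.027 ] [ 0.4677 -0.1313 -0.0006]
[ 0.4635 -0.2262  0.03  ] [ 0.4693 -0.2292  0.0172]
[ 0.4695 -0.1435  0.03  ] [ 0.4752 -0.1413  0.0181]
```

```bash
python3 -m handwheel '[[[-1,0.4,0.1,2,0,0,0],[-1,0.4,0.1,4,0,0,0],[-1,0.4,0.1,5.5,0,0,0],[-1,0.4,0.1,6.0,0,0,0],[-1,0.4,0.1,6.0,0,0,0],[-1,0.4,0.1,6.0,0,0,0]]]'
python3 -m handwheel '[[[-1,-0.5,0,0,0,0,0],[-1,-1,0,0,0,0,0],[-1,-1.5,0,0,0,0,0],[-1,-2,0,0,0,0,0],[-1,-2.5,0,0,0,0,0],[-1,-3,0,0,0,0,0],[-1,-3.5,0,0,0,0,0],[-1,-3.5,0,0,0,0,0]]]'
```

```text
time_s: 6.45
eef_pos: [0.4403, -0.1826, 0.0229]
eef_rot: [0.0, 0.036, 0.999, -0.0]
wrist_force: [-0.6, -0.6, 0.7]
opening: -0.002
grasp_force: 0.0
time_s: 7.45
eef_pos: [0.4752, -0.185, 0.0224]
eef_rot: [0.0, 0.036, 0.999, -0.0]
wrist_force: [-0.4, 0.0, 0.6]
opening: 0.004
grasp_force: 0.0
```

```bash
python3 -m handwheel '[[[-1,-0.8,0,0,0,0,0],[-1,-1.6,0,0,0,0,0],[-1,-2.4,0,0,0,0,0],[-1,-3.2,0,0,0,0,0],[-1,-4,0,0,0,0,0],[-1,-4.5,0,0,0,0,0],[-1,-4.5,0,0,0,0,0]]]'
python3 - <<'E'
from h import *
c=snap('side','s1'); cv2.imwrite('pics/s1v.png',cv2.resize(c['frame'][60:320,200:540],None,fx=2.2,fy=2.2))
E
```

```text
time_s: 8.32
eef_pos: [0.52, -0.1882, 0.0224]
eef_rot: [0.0, 0.036, 0.999, -0.0]
wrist_force: [-0.5, 0.4, -0.3]
opening: -0.002
grasp_force: 0.0
```

View pics/s1v.png

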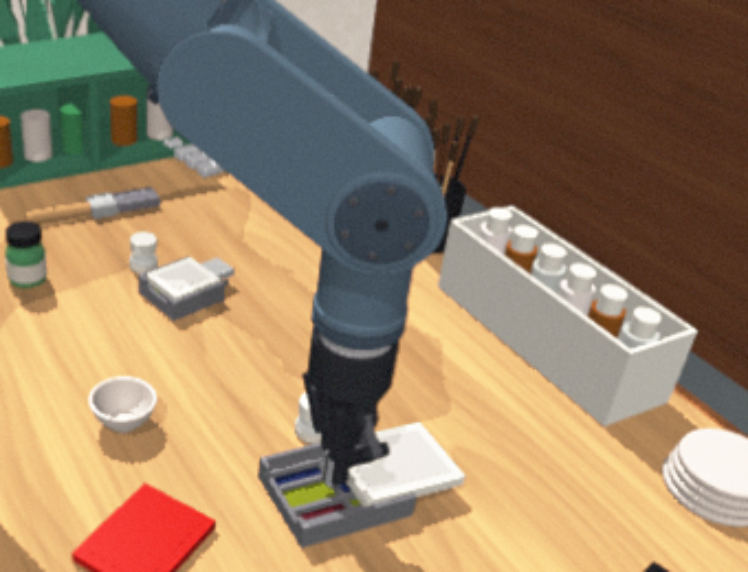

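Side view: the cover, at crop (405,465), has slid straight over the lowered tab, and the open wells show at (320,490). I'll keep pushing.

```bash
python3 -m handwheel '[[[-1,-0.6,0,0,0,0,0],[-1,-1.2,0,0,0,0,0],[-1,-1.8,0,0,0,0,0],[-1,-2.4,0,0,0,0,0],[-1,-3,0,0,0,0,0],[-1,-3.6,0,0,0,0,0],[-1,-4.2,0,0,0,0,0],[-1,-4.8,0,0,0,0,0],[-1,-5.4,0,0,0,0,0],[-1,-6,0,0,0,0,0]]]'
python3 -m handwheel '[[[-1,-0.6,0,0,0,0,0],[-1,-1.2,0,0,0,0,0],[-1,-1.8,0,0,0,0,0],[-1,-2.4,0,0,0,0,0],[-1,-2.8,0,0,0,0,0],[-1,-3.1,0,0,0,0,0],[-1,-3.1,0,0,0,0,0],[-1,-3.1,0,0,0,0,0]]]'
python3 - <<'E'
from h import *
c=snap('side','s2'); cv2.imwrite('pics/s2v.png',cv2.resize(c['frame'][180:340,300:540],None,fx=3,fy=3))
E
```

```text
time_s: 9.62
eef_pos: [0.5798, -0.1925, 0.0223]
eef_rot: [0.0, 0.036, 0.999, -0.0]
wrist_force: [-1.2, 0.7, -0.8]
opening: 0.002
grasp_force: 0.4
time_s: 10.62
eef_pos: [0.6102, -0.1947, 0.0223]
eef_rot: [-0.0, 0.036, 0.999, 0.0]
wrist_force: [0.8, -0.4, 0.0]
opening: -0.001
grasp_force: 0.0
```

View pics/s2v.png

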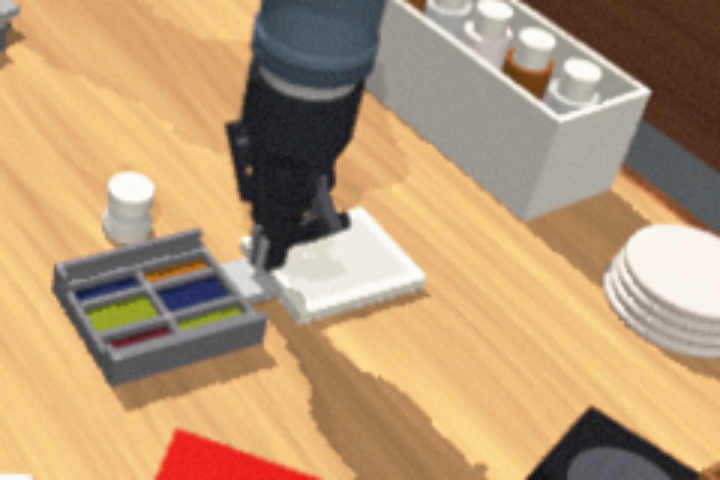

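The cover seems to lie flat beyond the tab, around (345,265). I'll back off, rise clear, and verify.

```bash
python3 -m handwheel '[[[-1,0.7,0,0,0,0,0],[-1,1,0,-0.5,0,0,0],[-1,1,0,-4,0,0,0],[-1,1,0,-9,0,0,0],[-1,1,0,-14,0,0,0],[-1,6,5,-18,0,0,0],[-1,11,10,-18,0,0,0],[-1,16,15,-18,0,0,0],[-1,20,19,-18,0,0,0],[-1,20,19,-18,0,0,0]]]'
python3 -m handwheel '[[[-1,0,0,0,0,0,0],[-1,0,0,0,0,0,0]]]'
python3 - <<'E'
from h import *
c=snap('top','t2'); cv2.imwrite('pics/t2v.png',cv2.resize(c['frame'][60:300,150:500],None,fx=2.2,fy=2.2))
s=snap('side','s3')
P=c['depth']; 
for u,v in [(375,115),(395,115),(383,125),(383,105),(383,133),(384,152)]: print(u,v,world(c,u,v).round(4))
E
```

```text
time_s: 11.92
eef_pos: [0.4222, 0.0114, 0.2024]
eef_rot: [0.0, 0.036, 0.999, 0.0]
wrist_force: [1.4, -0.2, 1.0]
opening: 0.007
grasp_force: 0.0
time_s: 12.18
eef_pos: [0.4254, 0.0087, 0.2029]
eef_rot: [0.001, 0.037, 0.999, -0.0]
wrist_force: [0.3, 0.2, 1.0]
opening: 0.0
grasp_force: 0.0
375 115 [ 0.6937 -0.1819  0.013 ]
395 115 [ 0.693  -0.2301  0.0122]
383 125 [ 0.6686 -0.1999  0.012 ]
383 105 [ 0.7194 -0.2031  0.011 ]
383 133 [ 0.6485 -0.1987  0.0122]
384 152 [ 0.6006 -0.1975  0.0157]
```

View pics/t2v.png

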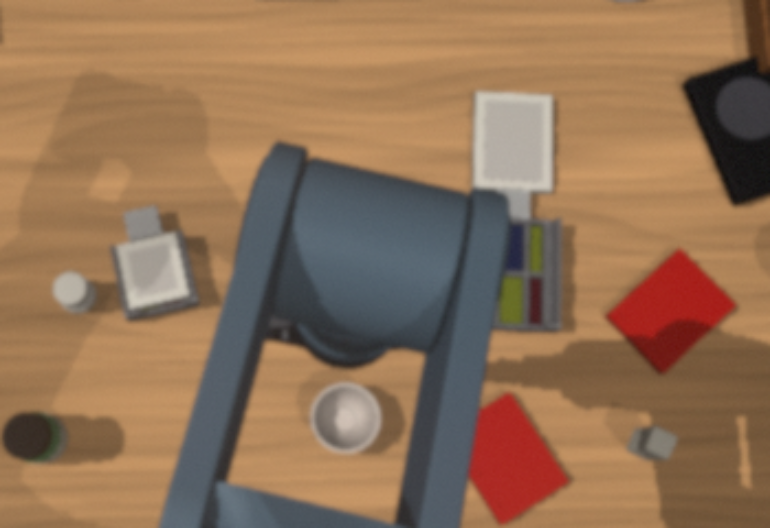

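The cover lies flat beyond the tab, at crop (513,142), with its top at z≈12 mm and its framed side up. The tab is down at z≈16 mm, the short box is shut, and nothing else visible has moved. The arm is clear.

```bash
python3 -c "
from bench import ctrl
print(ctrl.hand_in())"
```

```text
the job is handed in; nothing more can be done
None
```

The longer box is open: its snap tab is pressed fully down and its white cover lies flat, right way up, on the table just beyond the tab. The shorter box is still shut, I saw nothing else disturbed, the arm is clear, and the job was handed in at about 12 s of the 51 s allowed.

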